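Lock the module plate with its captive screw

ROBOT

A 6-joint arm with a two-finger parallel gripper is mounted at the origin on the work surface. World frame = base frame: x ahead of the robot, y to its left, z up, the work surface at z = 0. Lengths are in mm, angles in rad, forces in N, time in s.
With the tool pointing down it reaches from about 350 to 875 mm from the base axis. Payload 4.2 kg.
Tool frame: the origin (TCP) lies midway between the tips of the shut fingers; the grasp point (between the pads) lies 19 mm behind it (arm.hold_point_z is the distance from the TCP to the grasp point, in mm); z points along the fingers, y is the line along which they close (so a half turn about z gives the same grasp; the last joint's range is limited). The gripper opens to 85 mm and grips with 20 to 120 N. Pads are 22 mm wide; open, the fingers measure 114 mm over their backs; the gripper's body (76 mm by 85 mm) begins 54 mm behind the grasp point. The pads swing forward as they close: fully open they stand 13 mm farther back than shut.
Start: joints at [1.559, 0.385, 0.008, 0, -1.194, -0.259], TCP at [167.157, 602.211, 203.412] pointing down, gripper open.
Joint ranges: [-3.14, 3.14], [-1.21, 2.06], [-1.07, 1.41], [-3.16, 2.05], [-2.99, -0.16], [-3.1, 3.1]. Speed limits (rad/s): [2.79, 2.79, 3.14, 3.14, 3.14, 3.14].

INTERFACE

Orientations are given as a unit quaternion [x, y, z, w].
In Python, from bench import arm, vision gives the robot as it stands. The module is installed in compiled form; this text tells all that it offers.
- The arm moves only by the tool servo_tool, never from a script. Its argument "plan" is a list of rows, each a list of 7 numbers: the shift along the world's x, y, z each as a share of 300 mm, from -1 to 1, then the turn, a rotation vector about the world's x, y, z each as a share of 2 rad, from -1 to 1, then the opening, from 0 (shut) to 1 (fully open). A call has 1 to 20 rows; each row shifts and turns the commanded pose from where the row before left it; what a row does not reach is not made up. A row lasts 1/8 s, in which the tool goes at most 62.5 mm and 10.7 degrees, less where a joint would pass 70% of its speed; a pose out of reach is approached as far as the arm can. A call with a number of a shift or a turn outside -1 to 1 is refused whole. A call with a gripper value outside its range is refused whole. The fingers move at their own pace and stop on an object; the grip force is fixed at half the most. Time passes only in rows, so rows that do not move let the fingers close. It gives the time, the measured TCP pose, the force, the opening and the grip force at its end, in the units of the state.
- arm.read_state(): the state, without advancing time (a new reading comes with each control period).
- vision.get_image(name): name is "side" or "top" or "wrist"; returns a dict with "image" (384x512x3 uint8, red, green, blue), "z_map" (384x512 float32, mm along the optical axis (not along the pixel's ray), 0 where there is no reading), "K" (3x3 intrinsics, pixels), "world_to_cam" (4x4, takes a point from world to camera coordinates); the wrist camera has in their place "mount" (4x4, takes a point from camera to tool coordinates, whose origin is the TCP and whose axes are the flange's). Camera axes: x right, y down, z forward; pixel columns grow to the right and rows downward; lengths in mm; the calibration is good to about 2 mm. A picture is of the moment at which its call begins: read the wrist's pose just before it.
- arm.job_done(): hands the job in; it is judged then, once.
The state is a dict: "clock": time; "joints": joint angles; "joint_vel": joint speeds; "joint_efforts": joint torques, N m; "position": TCP position; "ee_rot": TCP orientation; "contact_force": force on the tool from outside, world axes, zero at the start; "wrist_torque": the same for the moment, N m; "gripper_width": finger opening in mm; "grasp_force": force on a finger pad.
Only numpy, scipy, OpenCV 4.12 (cv2) and the standard library are available. Lean on these libraries where they do the work, as an engineer would, in place of code of your own. Each camera call takes 0.05 s, during which the arm holds its last target. There are 200 camera calls.

TASK

Take the white-handled flat-blade screwdriver out of the tool stand, seat its blade in the slotted captive screw on the module plate and, keeping the screw pushed down against its spring, turn it clockwise by a good quarter turn (about 100 degrees), past its catch, so that it springs up locked. Press gently, with only the force the screw needs (never above 30 N on the module, push and twist together), then put the screwdriver back upright in a free hole of the stand and let go of it; leave everything else where it is.

Things in the scene. Friction and masses are not known exactly. Their poses are not given: they have to be found in the camera images.
- driver: Flat-blade screwdriver, 160 mm long, 140 g, upright in a stand hole. Origin: middle of the blade's tip edge; z up to the handle, x along the blade's width. Blade 10.6 mm wide, 2.4 thick, 6 long; round shank 10.8 mm wide; 25 mm collar 70 mm above the tip, which rests on the stand; white hexagonal handle from 72 to 160 mm, 24 mm across flats, flats facing +-y and every 60 degrees.
- stand: Fixed tool stand: grey slab 56 mm (x) by 180 mm (y), top 85 mm above the table, on end walls; origin under its centre at table height. Three through holes 16 mm wide in a row along y, 60 mm apart, each holding a tool; which is where varies. The only free hole is the one the screwdriver leaves.
- stand_hole0 (a point): Centre of the mouth of the stand's hole at its -y end, at the top face (85 mm above the table).
- stand_hole1 (a point): The same for the middle hole.
- stand_hole2 (a point): The same for the hole at the stand's +y end.
- module: Fixed bare aluminium module plate, 150 mm (x) by 120 mm (y), top 45 mm above the table, on four posts; origin under its centre at table height. A round steel collar, 27 mm outside, stands on it 35 mm from its centre towards -x and holds the screw.
- screw_mouth (a point): Centre of the collar's mouth, 80 mm above the table. The mouth is a 45 degree funnel, 22 mm across at the top, narrowing 4.8 mm lower to a bore 12.4 mm wide. The screw's head sits in this bore; how deep differs each time: its top is 13.5 to 25.5 mm below the mouth while the screw is up, not measured, to be found by feel.
- plunger (a joint): How far the screw is pushed down, m: 0 up, 0.004 at its bottom stop. The spring needs 6 N to start, 10.2 N at 2.8 mm and 12 N at the bottom; harder pushing only loads the stop.
- screw (a joint): Turn of the screw, rad, clockwise seen from above: starts at 0 to 0.25, end stop at 2.2. Brass head 12 mm wide with a slot right across, 4.2 mm wide, 5 deep, lying at this angle clockwise from the module's x. Dry friction 0.04 N m. While up it is blocked at 0.45; only pushed down over 2.8 mm can it turn from there to 1.3. Past 1.3 it springs up locked; aim for 1.5 to 1.9.
- nut_spinner: Bystander tool in the stand: round wooden handle 28 mm wide, top 130 mm above the table. Origin at its lower tip.
- scriber: Bystander tool in the stand: thin dark stem with an 18 mm ball on top, top 129 mm above the table. Origin at its lower tip.
- bearing: Bystander: loose steel ring, 42 mm wide, 12 mm high, lying on the module plate's +x half. Origin under its centre.
- plastic_part: Bystander: white plastic block 35 x 28 x 16 mm on the table. Origin under its centre.
- offcut: Bystander: aluminium profile offcut 30 x 70 x 30 mm on the table. Origin under its centre.
- flange: Bystander: round aluminium flange 56 mm wide, 30 mm high, on the table. Origin under its centre.
- estop_box: Bystander: yellow switch box 70 x 70 mm with a red mushroom button, 69 mm high, on the table. Origin under its centre.
Not all that is in view belongs to the job. What is meant by the driver is not blue, and is the larger of those in its own colour.

How it is judged (in metres and radians):
On the way, in this order (a step that is already met when the one before it is completed fails the run):
1. the screwdriver is lifted clear of the stand (height (world z) of driver above 0.09 m), for 0.1 s.
2. its blade, in the collar, pushes the screw down more than 2.5 mm (horizontal distance between driver and screw_mouth below 0.004 m and z of driver in the frame of screw_mouth below -0.0155 m and value of joint plunger above 0.0025 m and value of joint screw below 1.2 rad), for 0.1 s.
3. the screw is turned past its catch with the blade still in it (value of joint screw above 1.4 rad and horizontal distance between driver and screw_mouth below 0.004 m and z of driver in the frame of screw_mouth below -0.0165 m), for 0.1 s.
At the end, for the whole second after the job is handed in: The screw is turned clockwise past its catch (beyond 1.35 rad) and has sprung up again (less than 1 mm down); the screwdriver stands in a hole of the stand, within 7 mm of its centre, upright within 7 degrees, its collar down on the slab within 5 mm, at rest (value of joint screw above 1.35 rad and value of joint plunger below 0.001 m and (horizontal distance between driver and stand_hole0 below 0.007 m or horizontal distance between driver and stand_hole1 below 0.007 m or horizontal distance between driver and stand_hole2 below 0.007 m) and height (world z) of driver below 0.02 m and angle between driver's own z axis and vertical below 0.12 rad and linear speed of driver below 0.02 m/s); the robot touches nothing.
It fails at once if more than 30 N (push and twist together) between the screwdriver and the module or its screw (contact force between driver and module above 30 N).
It fails at once if another tool in the stand shifted by more than 15 mm (distance of any of nut_spinner, scriber from where it was at the start of the episode above 0.015 m).
It fails at once if a bystander on the table or the module shifted by more than 15 mm (distance of any of bearing, plastic_part, offcut, flange, estop_box from where it was at the start of the episode above 0.015 m).
It also fails if it takes over 72 s, if anything falls off the work surface, if the arm or the gripper's body presses on something with over 40 N, if the wrist force passes 120 N, or if a joint passes its speed limit or range.

## Working session

There is one attempt and no reset: what is moved stays moved. The work goes in short steps, Python scripts to look and compute and a tool call to move; the robot and the scene stay as the last step left them, time stands still between calls to the robot, and variables do not carry over. Pictures are saved under pics/ and viewed, at most 10 in all, crops included, and the job is handed in when it is done.

Besides the shell and the picture viewer there is one more tool, called after "Emit:" as a command line: name --pt "numbers of a row" for each row, then --argument value for the rest. servo_tool: Moves the arm, as the interface text tells. Its arguments: {"type":"object","properties":{"plan":{"type":"array"}},"required":["plan"]}

```bash
mkdir -p pics
cat > h.py <<'E'
from bench import arm, vision
import numpy as np, cv2
from scipy.spatial.transform import Rotation as R
def shot(n):
    s=arm.read_state(); d=vision.get_image(n)
    if n=="wrist":
        T=np.eye(4); T[:3,:3]=R.from_quat(s["ee_rot"]).as_matrix(); T[:3,3]=s["position"]
        d["c2w"]=T@np.array(d["mount"])
    else: d["c2w"]=np.linalg.inv(d["world_to_cam"])
    return d
def save(d,f,crop=None,k=1):
    im=d["image"][:,:,::-1]
    if crop: u0,v0,u1,v1=crop; im=im[v0:v1,u0:u1]
    cv2.imwrite(f,cv2.resize(im,None,fx=k,fy=k,interpolation=cv2.INTER_CUBIC))
def ray(d,u,v):
    r=d["c2w"][:3,:3]@np.linalg.inv(d["K"])@np.array([u,v,1.]); return d["c2w"][:3,3],r
def onplane(d,u,v,z):
    o,r=ray(d,u,v); return o+r*(z-o[2])/r[2]
def bydepth(d,u,v):
    o,r=ray(d,u,v); return o+r*d["z_map"][int(round(v)),int(round(u))]
def cross(d1,p1,d2,p2):
    o1,r1=ray(d1,*p1);o2,r2=ray(d2,*p2)
    t=np.linalg.lstsq(np.stack([r1,-r2],1),o2-o1,rcond=None)[0]
    a,b=o1+t[0]*r1,o2+t[1]*r2; return (a+b)/2,np.linalg.norm(a-b)
E
python3 - <<'E'
from h import *
import pickle
D={n:shot(n) for n in("side","top","wrist")}
pickle.dump(D,open("d0.pkl","wb"))
for n in D: print(n,D[n]["c2w"].round(2).tolist(),np.array(D[n]["K"]).round(0).tolist())
save(D["top"],"pics/top.png",k=1.5);save(D["side"],"pics/side.png",k=1.5)
s=arm.read_state();print(s)
E
```

```text
side [[0.72, -0.37, 0.59, 40.93], [-0.69, -0.39, 0.61, -501.38], [0.0, -0.85, -0.53, 530.01], [0.0, 0.0, 0.0, 1.0]] [[384.0, 0.0, 255.0], [0.0, 384.0, 189.0], [0.0, 0.0, 1.0]]
top [[0.01, -1.0, 0.06, 453.75], [-1.0, -0.01, -0.01, -4.0], [0.01, -0.06, -1.0, 1180.05], [0.0, 0.0, 0.0, 1.0]] [[485.0, 0.0, 250.0], [0.0, 485.0, 188.0], [0.0, 0.0, 1.0]]
wrist [[-0.27, -0.91, -0.3, 245.58], [-0.96, 0.25, 0.08, 579.49], [0.0, 0.32, -0.95, 373.19], [0.0, 0.0, 0.0, 1.0]] [[345.0, 0.0, 259.0], [0.0, 345.0, 191.0], [0.0, 0.0, 1.0]]
{'clock': 0.15, 'joints': array([ 1.55862983e+00,  3.85416437e-01,  6.94149232e-03, -3.21819200e-04,
       -1.19400796e+00, -2.58617106e-01]), 'joint_vel': array([ 0.00042457, -0.00191681,  0.00358457,  0.0025261 , -0.00075571,
        0.00058945]), 'joint_efforts': array([-6.89889348e-04, -3.92679369e+01,  1.88582808e+01,  4.18865159e+00,
       -3.39323276e-03, -5.61029410e-07]), 'position': array([167.03610542, 601.76444749, 202.55603938]), 'ee_rot': array([ 9.90840149e-01, -1.35037275e-01, -4.47858440e-05,  8.55280979e-04]), 'contact_force': array([ 0.34020122, -0.2301081 ,  0.11501414]), 'wrist_torque': array([-0.04454221, -0.02147884,  0.03196067]), 'grasp_force': 0.0, 'gripper_width': 85.62969652982538}
```

View pics/top.png

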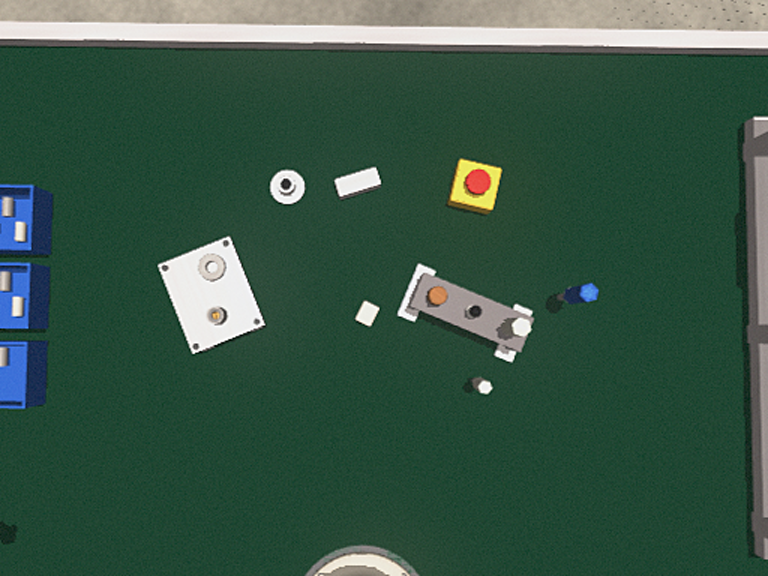

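View pics/side.png

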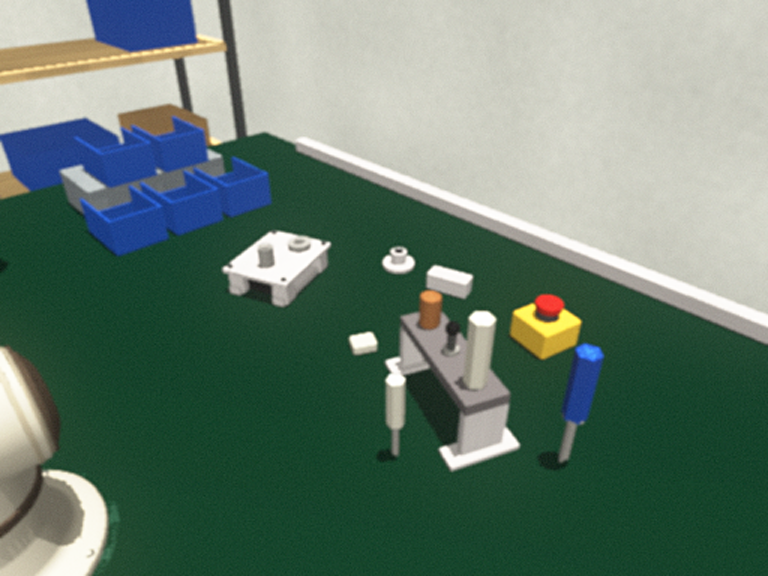

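Top view (384x512 pixels = shown /1.5): the module is at (141,197) with its brass screw at (145,210). The stand runs from (290,195) to (347,218).
Driver candidates: white in the stand at (347,217), small white at (322,257), blue at (392,195). The one in the stand fits, being white, the larger of the two whites, and in a hole. I'll confirm with a crop and measure it.

Run:
```python
from h import *
import pickle
D=pickle.load(open("d0.pkl","rb")); t,s=D["top"],D["side"]
save(t,"pics/crop.png",(265,165,405,270),5)
# big handle top in both views by height: depth cloud
for n,d,box in(("top",t,(325,195,365,245)),("side",s,(300,200,345,265)),("top_small",t,(310,245,335,268))):
    u0,v0,u1,v1=box
    P=np.array([bydepth(d,u,v) for v in range(v0,v1) for u in range(u0,u1) if d["z_map"][v,u]>0])
    top=P[:,2].max(); Q=P[P[:,2]>np.percentile(P[:,2],99.5)-5]; print(n,top.round(1),len(Q),Q.mean(0).round(1),(Q.min(0)).round(1),Q.max(0).round(1))
# collar in top
for (u,v) in((145,210),(291,197),(317,207),(347,217),(150,220)): print((u,v),bydepth(t,u,v).round(1))
# stand slab: depth mask
V,U=np.mgrid[170:260,260:370]; 
P=np.array([bydepth(t,u,v) for v,u in zip(V.ravel(),U.ravel())]);m=abs(P[:,2]-85)<6
print("stand",m.sum(),cv2.minAreaRect(P[m][:,:2].astype(np.float32)),np.median(P[m][:,2]))
V,U=np.mgrid[140:250,90:190]
P=np.array([bydepth(t,u,v) for v,u in zip(V.ravel(),U.ravel())]);m=abs(P[:,2]-45)<6
print("module",m.sum(),cv2.minAreaRect(P[m][:,:2].astype(np.float32)),np.median(P[m][:,2]))
m=P[:,2]>65;print("collar",m.sum(),cv2.minEnclosingCircle(P[m][:,:2].astype(np.float32)),P[m].mean(0))
```

```text
top 178.5 114 [ 457.7 -218.3  173.4] [ 444.7 -229.9  170.8] [ 469.6 -207.1  178.5]
side 176.7 155 [ 456.3 -220.4  174.7] [ 444.7 -232.   170.9] [ 469.9 -205.3  176.7]
top_small 120.7 38 [ 369.9 -176.7  116.9] [ 361.  -185.2  114.9] [ 378.4 -167.9  120.7]
(145, 210) [472.2 224.3  61.8]
(291, 197) [ 501.7 -104.8  133. ]
(317, 207) [ 480.6 -161.7  128.8]
(347, 217) [ 459.2 -217.2  174.9]
(150, 220) [449.3 215.5  45.8]
stand 1544 ((445.06402587890625, -149.1250457763672), (180.3839874267578, 132.19664001464844), 67.81906127929688) 83.46482793071402
module 2906 ((504.89251708984375, 238.77613830566406), (150.33033752441406, 121.01434326171875), 22.6904296875) 43.87122262254934
collar 142 ((466.20819091796875, 116.64000701904297), 121.27886199951172) [466.93285434 155.57892381 410.83114928]
```

View pics/crop.png

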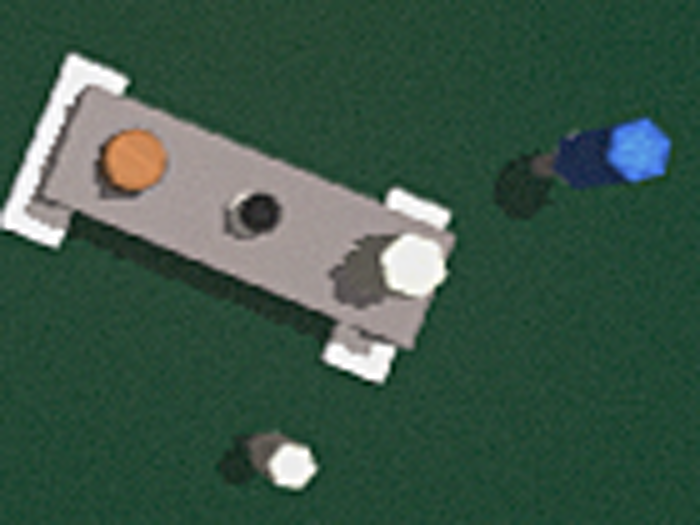

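The crop confirms it: the white hex handle in the slab's right hole, at crop (413,265) = image (347.6,218), has a shadow and collar on the stand. The small white one at crop (292,465) stands loose on the table. Next I'll look straight down on the collar with the wrist camera.

Emit:
servo_tool --pt "0.108 -0.17 -0.035 0 0 0 1" --pt "0.108 -0.17 -0.035 0 0 0 1" --pt "0.108 -0.17 -0.035 0 0 0 1" --pt "0.108 -0.17 -0.035 0 0 0 1" --pt "0.108 -0.17 -0.035 0 0 0 1" --pt "0.108 -0.17 -0.035 0 0 0 1" --pt "0.108 -0.17 -0.035 0 0 0 1" --pt "0 0 0 0 0 0 1" --pt "0 0 0 0 0 0 1"

```text
clock: 1.27
position: [394.2, 245.2, 130.0]
ee_rot: [0.991, -0.135, 0.0, -0.0]
contact_force: [-0.1, -0.3, -1.2]
gripper_width: 85.2
grasp_force: 0.0
```

Run:
```python
from h import *
import pickle
d=shot("wrist"); pickle.dump(d,open("d1.pkl","wb"));print(d["c2w"][:3,3], arm.read_state()["position"])
c=np.linalg.inv(d["c2w"])@np.array([472.5,225,80,1]); p=d["K"]@c[:3]; p=p[:2]/p[2]; print(p)
u,v=p.astype(int); save(d,"pics/w1.png",(max(u-50,0),max(v-50,0),u+50,v+50),6)
```

```text
[472.63313403 222.62625679 300.77525652] [393.98512095 245.92434577 130.13895044]
[255.89874185  77.32056061]
```

View pics/w1.png

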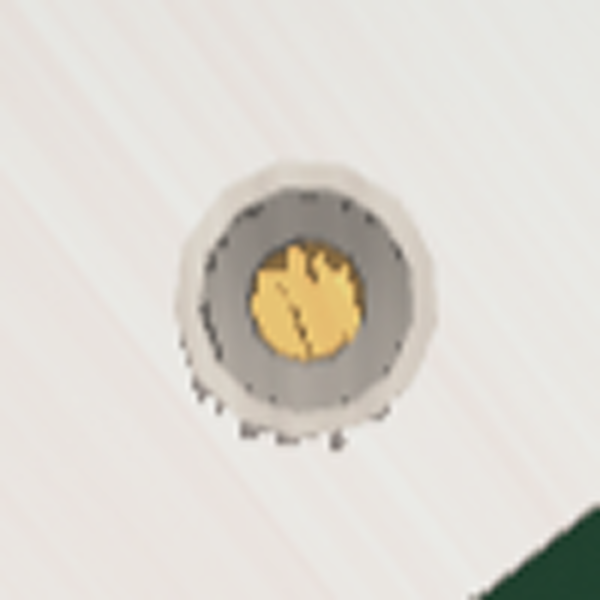

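The collar's mouth is centred at crop (308,298), with the brass head inside it. A slot edge is visible from crop (280,285) to (308,355), which is steep in the image and so close to world x. I'll measure the collar's centre and the slot from depth and colour.

Run:
```python
from h import *
import pickle
d=pickle.load(open("d1.pkl","rb")); im=d["image"].astype(int)
V,U=np.mgrid[45:115,215:300]
P=np.array([bydepth(d,u,v) for v,u in zip(V.ravel(),U.ravel())]).reshape(V.shape+(3,))
rim=abs(P[...,2]-80)<3; print("rim z",np.median(P[...,2][rim]))
m=(P[...,2]>74).astype(np.uint8); c=max(cv2.findContours(m,0,1)[0],key=cv2.contourArea)[:,0]+[215,45]
W=np.array([onplane(d,u,v,80.)[:2] for u,v in c],np.float32); print("outer",cv2.minEnclosingCircle(W),cv2.fitEllipse(W))
hsv=cv2.cvtColor(d["image"],cv2.COLOR_RGB2HSV)[45:115,215:300]
b=(hsv[...,1]>80)&(hsv[...,0]<35)&(hsv[...,2]>60)&(np.hypot(P[...,0]-472.5,P[...,1]-225)<9)
print("brass",b.sum(),P[b].mean(0))
vv,uu=np.where(b); v0,v1,u0,u1=vv.min(),vv.max()+1,uu.min(),uu.max()+1
print(P[v0:v1,u0:u1,2].round(0).astype(int)); print(im[45:115,215:300][v0:v1,u0:u1].sum(2)//3)
print(u0+215,v0+45)
# top-view check
D=pickle.load(open("d0.pkl","rb"))
for n,(a,bb,cc,e) in(("top",(125,190,165,230)),("side",(150,140,220,190))):
    t=D[n];Q=np.array([bydepth(t,u,v) for v in range(bb,e) for u in range(a,cc)]);q=Q[(abs(Q[:,2]-80)<4)];print(n,len(q),q.mean(0),q.min(0),q.max(0))
```

```text
rim z 79.67105275950395
outer ((473.0553894042969, 225.152099609375), 13.410542488098145) ((472.9974060058594, 225.0527801513672), (25.907501220703125, 26.030574798583984), 144.61766052246094)
brass 288 [472.81268231 225.20160301  63.71568328]
[[ 77  76  75  76  75  74  63  54  59  66  65  64  65  76  76  76  77  77
   77]
 [ 76  76  76  73  63  61  59  59  58  64  64  64  65  66  72  76  77  76
   77]
 [ 76  76  73  57  59  61  60  60  60  60  66  63  64  66  64  65  76  76
   78]
 [ 76  75  65  60  59  60  60  60  60  60  64  65  64  65  65  65  65  76
   76]
 [ 77  65  64  63  60  59  60  60  59  59  61  65  66  64  65  65  64  76
   76]
 [ 68  65  64  64  60  61  59  60  60  59  60  65  65  64  64  66  67  64
   76]
 [ 65  65  65  65  59  61  58  60  59  60  60  65  66  65  66  66  64  66
   73]
 [ 65  64  64  66  65  59  61  60  61  60  60  60  65  65  64  65  65  66
   65]
 [ 66  66  64  66  65  60  59  59  60  60  60  60  65  65  65  65  65  66
   63]
 [ 65  66  66  65  65  66  60  61  60  61  60  60  59  65  65  66  64  66
   64]
 [ 65  65  65  64  64  65  61  60  60  61  60 
[... 1953 characters left out ...]
177 179 180 181 164
  141]
 [117 131 179 180 180 180 180 166  90 180 179 178 177 177 178 158 180 155
  149]
 [144 124 153 180 180 180 180 180 128 180 179 179 178 177 177 143 162 155
  149]
 [156 146 125 153 180 180 180 180 170 134 180 179 178 177 149 128 154 152
  151]
 [158 158 145 125 152 166 180 180 180 130 180 179 165 149 123 147 156 153
  151]
 [160 159 156 144 149 149 152 142 166 135 142 139 135 124 147 160 157 153
  152]]
247 67
top 66 [472.34998392 225.21577779  78.48657913] [460.58735205 212.19546538  76.03123918] [485.53733351 237.27674439  83.67570224]
side 55 [471.96653806 223.84439117  78.92880135] [458.95501135 209.43823018  76.17648087] [485.3891984  238.95956611  82.62437882]
```

Run:
```python
from h import *
import pickle
d=pickle.load(open("d1.pkl","rb"))
Q=np.array([bydepth(d,u,v) for v in range(60,95) for u in range(240,275)])
q=Q[(Q[:,2]<62.2)&(Q[:,2]>57.5)&(np.hypot(Q[:,0]-472.8,Q[:,1]-225.2)<6)]; w,E=np.linalg.eigh(np.cov(q[:,:2].T))
print(len(q),q.mean(0),np.degrees(np.arctan2(E[1,1],E[0,1]))%180,np.sqrt(w*12))
r=Q[(abs(Q[:,2]-65)<1.5)&(np.hypot(Q[:,0]-472.8,Q[:,1]-225.2)<5)];print("head",r[:,2].mean())
# refine slot dir: line fit to both sides via LDA
from numpy.linalg import lstsq
best=max(((lambda n:-np.var(q[:,:2]@n))(np.array([-np.sin(a),np.cos(a)])),np.degrees(a)) for a in np.radians(np.arange(-20,40,.5)));print(best)
```

```text
115 [473.0093265  225.07235139  59.89392448] 8.75332933856771 [ 4.15914505 11.39320267]
head 64.98026194074536
(np.float64(-1.429177755191983), np.float64(9.0))
```

Emit:
servo_tool --pt "0 -0.2 0.1 0 0 0 1" --pt "0 -0.2 0.1 0 0 0 1" --pt "0 -0.2 0.1 0 0 0 1" --pt "0 -0.2 0.1 0 0 0 1" --pt "0 -0.2 0 0 0 0 1" --pt "0 -0.2 0 0 0 0 1" --pt "0 -0.2 0 0 0 0 1" --pt "0 -0.12 0 0 0 0 1" --pt "0 0 0 0 0 0 1" --pt "0 0 0 0 0 0 1"

```text
clock: 2.58
position: [394.4, -193.4, 241.8]
ee_rot: [0.991, -0.134, 0.0, -0.0]
contact_force: [0.9, 0.1, 0.0]
gripper_width: 85.4
grasp_force: 0.0
```

Run:
```python
from h import *
import pickle
d=shot("wrist"); pickle.dump(d,open("d2.pkl","wb"));print(d["c2w"][:3,3], arm.read_state()["position"])
save(d,"pics/w2.png",k=1.5)
```

```text
[ 472.88624262 -215.77785035  412.55603021] [ 394.37977113 -193.16112572  241.83657374]
```

View pics/w2.png

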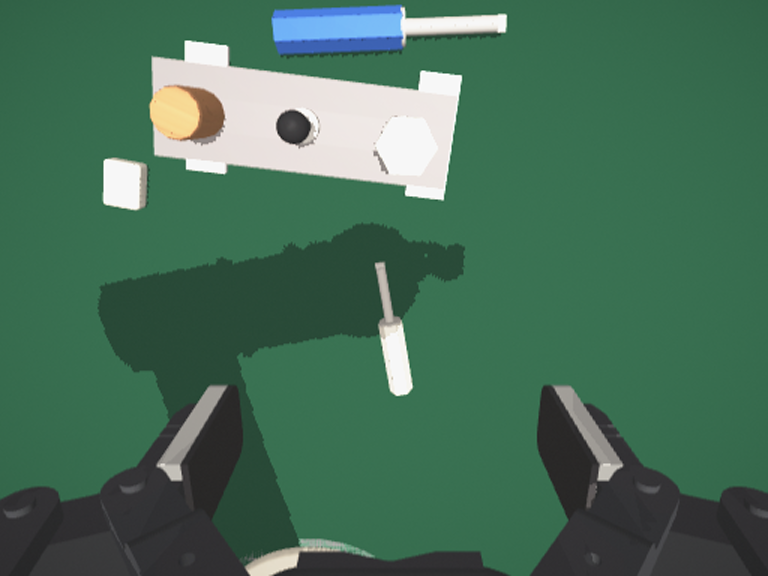

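Wrist view: the driver's white hexagon top is at (407,146)/1.5 = (271,97), in the stand's right-hand hole. The blue and the small white drivers now lie on the table at top and centre, clear of the job. Next I'll fit the hexagon and get its height from two views.

Run:
```python
from h import *
import pickle
d=pickle.load(open("d2.pkl","rb")); D=pickle.load(open("d0.pkl","rb"))
def hexm(d,box,zmin):
    u0,v0,u1,v1=box
    P=np.array([[bydepth(d,u,v) for u in range(u0,u1)] for v in range(v0,v1)])
    return P,((P[...,2]>zmin)&(P[...,2]<185)).astype(np.uint8)
P,m=hexm(d,(240,65,305,130),169); M=cv2.moments(m,True); cw=(M["m10"]/M["m00"]+240,M["m01"]/M["m00"]+65)
z=np.median(P[...,2][m>0]); print("z",z,cw,onplane(d,*cw,z),m.sum())
t=D["top"];Pt,mt=hexm(t,(325,195,365,245),170);M=cv2.moments(mt,True);ct=(M["m10"]/M["m00"]+325,M["m01"]/M["m00"]+195)
print("two views",cross(d,cw,t,ct))
# hex orientation: min width direction
c=max(cv2.findContours(m,0,1)[0],key=cv2.contourArea)[:,0]+[240,65]
W=np.array([onplane(d,u,v,z)[:2] for u,v in c])
a=np.arange(0,180,1.);w=np.array([np.ptp(W@[np.cos(np.radians(x)),np.sin(np.radians(x))]) for x in a])
f=np.array([sum(np.interp((x+k*60)%180,a,w) for k in range(3))/3 for x in range(60)])
print("flat normals deg",np.argsort(f)[:6],f.min(),f.max(), "fourier", (np.degrees(np.angle(np.sum(-w*np.exp(6j*np.radians(a)))))/6)%60)
# stand slab
P=np.array([bydepth(d,u,v) for v in range(20,150) for u in range(90,320)]);q=P[abs(P[:,2]-85)<4]
print("stand",cv2.minAreaRect(q[:,:2].astype(np.float32)),np.median(q[:,2]))
# decoys now
```

```text
z 175.16008685068755 (270.48329048843186, 96.62125107112254) [ 458.41185927 -219.28918052  175.16008685] 1167
two views (array([ 457.79007533, -219.45539265,  167.96295751]), np.float64(0.3842015278907704))
flat normals deg [42 43 41 44 40 45] 23.969547178360898 26.999961544318026 fourier 42.11582410092229
stand ((480.9411315917969, -163.6385040283203), (180.35299682617188, 56.09010696411133), 67.81061553955078) 85.1788305374235
```

Emit:
servo_tool --pt "0.071 -0.029 0 0 0 0.08 1" --pt "0.071 -0.029 0 0 0 0.08 1" --pt "0.071 -0.029 -0.06 0 0 0.08 1" --pt "0 0 0 0 0 0 1" --pt "0 0 0 0 0 0 1"

```text
clock: 3.25
position: [457.9, -219.5, 224.1]
ee_rot: [0.995, 0.105, 0.0, 0.0]
contact_force: [0.0, -0.4, -0.2]
gripper_width: 85.8
grasp_force: 0.0
```

```bash
python3 -c "
from h import *
s=arm.read_state();print(s['position'],R.from_quat(s['ee_rot']).as_matrix().round(3).tolist(),s['joints'])"
```

```text
[ 457.8856251  -219.49977397  224.11365976] [[0.978, 0.208, 0.0], [0.208, -0.978, -0.0], [0.0, 0.0, -1.0]] [-1.26782135e-01  1.68828122e-01 -2.40246260e-01  1.39680451e-04
 -1.16159832e+00  1.90711895e+00]
```

Emit:
servo_tool --pt "0.001 0.001 -0.12 0 0 0 1" --pt "0 0 -0.12 0 0 0 1" --pt "0 0 -0.113 0 0 0 1" --pt "0 0 0 0 0 0 1" --pt "0 0 0 0 0 0 0" --pt "0 0 0 0 0 0 0" --pt "0 0 0 0 0 0 0" --pt "0 0 0 0 0 0 0" --pt "0 0 0 0 0 0 0" --pt "0 0 0 0 0 0 0"

```text
clock: 4.5
position: [458.8, -220.3, 118.8]
ee_rot: [0.995, 0.105, 0.001, 0.0]
contact_force: [-0.5, 3.3, 5.4]
gripper_width: 23.0
grasp_force: 59.6
```

Emit:
servo_tool --pt "0 0 0.1 0 0 0 0" --pt "0 0 0.17 0 0 0 0" --pt "0 0 0.17 0 0 0 0" --pt "0 0 0.09 0 0 0 0" --pt "-0.132 0.006 0.1 0 0 -0.076 0" --pt "-0.132 0.006 0.1 0 0 -0.076 0" --pt "-0.132 0.006 0.1 0 0 -0.076 0" --pt "0 0 0 0 0 0 0" --pt "0 0 0 0 0 0 0"

```text
clock: 5.62
position: [339.1, -214.5, 365.8]
ee_rot: [0.992, -0.123, -0.001, -0.0]
contact_force: [0.0, 0.1, -2.0]
gripper_width: 22.6
grasp_force: 59.4
```

```bash
cat > blade.py <<'E'
from h import *
import sys,pickle
d=shot("side"); s=arm.read_state(); p=s["position"]
pickle.dump(d,open(sys.argv[1]+".pkl","wb"))
print(p,R.from_quat(s["ee_rot"]).as_matrix()[:2,0])
c=np.linalg.inv(d["c2w"])@np.array([p[0],p[1],p[2]-104,1]); q=d["K"]@c[:3]; q=q[:2]/q[2]; print("tip px",q,c[2])
u,v=q.astype(int); Z=d["z_map"][v-25:v+8,u-20:u+20]; m=abs(Z-c[2])<60
print("widths by row",dict(zip(range(v-25,v+8),m.sum(1))))
save(d,"pics/%s.png"%sys.argv[1],(u-40,v-70,u+40,v+20),6)
E
python3 blade.py b1
```

```text
[ 339.31597588 -214.52610082  365.36950168] [ 0.96982915 -0.24377076]
tip px [267.83158343 193.26469032] 493.1451288290658
widths by row {168: np.int64(8), 169: np.int64(8), 170: np.int64(8), 171: np.int64(8), 172: np.int64(8), 173: np.int64(8), 174: np.int64(8), 175: np.int64(8), 176: np.int64(9), 177: np.int64(9), 178: np.int64(9), 179: np.int64(9), 180: np.int64(9), 181: np.int64(9), 182: np.int64(9), 183: np.int64(9), 184: np.int64(9), 185: np.int64(9), 186: np.int64(9), 187: np.int64(8), 188: np.int64(9), 189: np.int64(8), 190: np.int64(8), 191: np.int64(8), 192: np.int64(7), 193: np.int64(4), 194: np.int64(0), 195: np.int64(0), 196: np.int64(0), 197: np.int64(0), 198: np.int64(0), 199: np.int64(0), 200: np.int64(0)}
```

Emit:
servo_tool --pt "0 0 0 0 0 -0.088 0" --pt "0 0 0 0 0 -0.088 0" --pt "0 0 0 0 0 -0.088 0" --pt "0 0 0 0 0 -0.088 0" --pt "0 0 0 0 0 -0.088 0" --pt "0 0 0 0 0 -0.084 0" --pt "0 0 0 0 0 0 0"

```text
clock: 6.55
position: [339.8, -214.6, 365.2]
ee_rot: [0.798, -0.602, -0.002, 0.001]
contact_force: [-0.4, -0.4, -1.4]
gripper_width: 22.8
grasp_force: 59.3
```

```bash
python3 blade.py b2; python3 -c "
import cv2,numpy as np
cv2.imwrite('pics/b12.png',np.hstack([cv2.imread('pics/b1.png')[:,60:420],cv2.imread('pics/b2.png')[:,60:420]]))"
```

```text
[ 339.71128998 -214.65878055  365.48537809] [ 0.27574493 -0.96122963]
tip px [268.12302041 193.11464102] 493.2340314126168
widths by row {168: np.int64(9), 169: np.int64(9), 170: np.int64(9), 171: np.int64(9), 172: np.int64(9), 173: np.int64(9), 174: np.int64(9), 175: np.int64(9), 176: np.int64(9), 177: np.int64(9), 178: np.int64(9), 179: np.int64(9), 180: np.int64(9), 181: np.int64(9), 182: np.int64(9), 183: np.int64(9), 184: np.int64(9), 185: np.int64(9), 186: np.int64(9), 187: np.int64(8), 188: np.int64(8), 189: np.int64(8), 190: np.int64(8), 191: np.int64(8), 192: np.int64(7), 193: np.int64(4), 194: np.int64(0), 195: np.int64(0), 196: np.int64(0), 197: np.int64(0), 198: np.int64(0), 199: np.int64(0), 200: np.int64(0)}
```

View pics/b12.png

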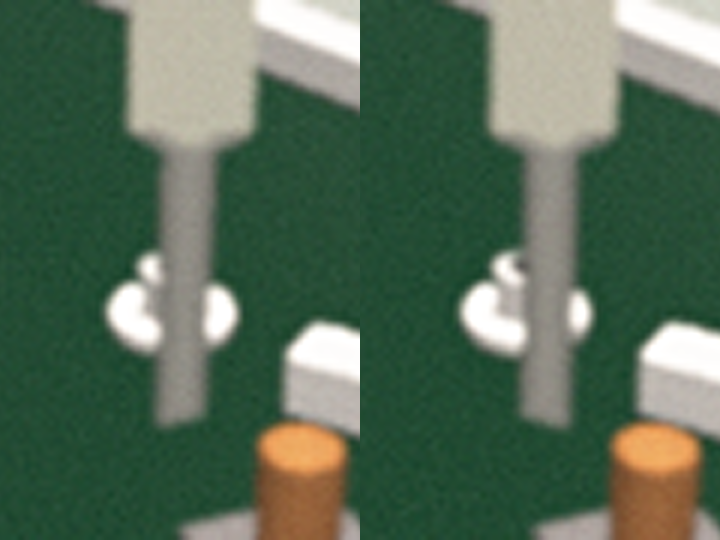

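In both crops the blade is broad: left panel tip edge (157-205,415), right panel (520-570,420), with mirrored tilts. So it was edge-on at neither angle, and the blade lies along tool x. Next: carry it over the collar.

Emit:
servo_tool --pt "0.0556 0.1833 0 0 0 0.0905 0" --pt "0.0556 0.1833 0 0 0 0.0905 0" --pt "0.0556 0.1833 0 0 0 0.0905 0" --pt "0.0556 0.1833 0 0 0 0.0905 0" --pt "0.0556 0.1833 0 0 0 0.0905 0" --pt "0.0556 0.1833 0 0 0 0.0905 0" --pt "0.0556 0.1833 0 0 0 0.0905 0" --pt "0.0556 0.1833 0 0 0 0.0905 0" --pt "0 0 -0.16 0 0 0 0" --pt "0 0 -0.17 0 0 0 0" --pt "0 0 -0.17 0 0 0 0" --pt "0 0 0 0 0 0 0" --pt "0 0 0 0 0 0 0" --pt "0 0 0 0 0 0 0"

```text
clock: 8.35
position: [474.3, 226.1, 219.5]
ee_rot: [0.997, 0.077, 0.002, -0.001]
contact_force: [0.7, 0.1, -1.3]
gripper_width: 23.1
grasp_force: 59.4
```

Run:
```python
from h import *
import pickle
d=shot("wrist"); s=arm.read_state(); pickle.dump(d,open("d3.pkl","wb"));pickle.dump(shot("side"),open("s3.pkl","wb"))
print(s["position"],R.from_quat(s["ee_rot"]).as_matrix().round(3).tolist(),s["contact_force"])
p=s["position"];c=np.linalg.inv(d["c2w"])@np.array([p[0],p[1],p[2]-104,1]); q=d["K"]@c[:3]; q=q[:2]/q[2]; print("tip px",q,c[2])
u,v=q.astype(int); save(d,"pics/w3.png",(u-65,max(v-75,0),u+65,v+25),6)
```

```text
[473.93797975 225.9481916  219.19396992] [[0.988, 0.153, 0.004], [0.153, -0.988, 0.003], [0.004, -0.002, -1.0]] [ 0.08222334 -0.43528296 -1.4358666 ]
tip px [258.99641057 180.0827454 ] 286.9199262360959
```

View pics/w3.png

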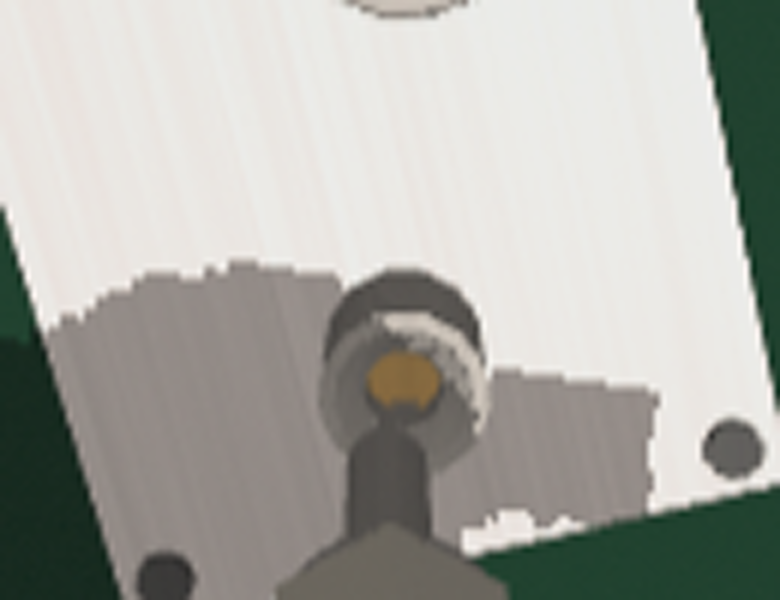

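Wrist crop: the collar's rim spans x 320-490 (centre about 405), with the brass at (403,378). The shank's axis is at about x=388, so the tip is some 2 mm to the side. I'll fit the rim and shank in the same views to get a relative offset.

```bash
cat > rel.py <<'E'
from h import *
import pickle,sys
from scipy.optimize import least_squares
def rel(d,p,nm):
    V,U=np.mgrid[0:384:1,0:512:1]
    z=d["z_map"]; X=np.stack([U,V,np.ones_like(U)],-1)@np.linalg.inv(d["K"]).T*z[...,None]
    P=(X@d["c2w"][:3,:3].T+d["c2w"][:3,3])[z>0]
    n=P[(np.hypot(P[:,0]-473,P[:,1]-225)<18)]
    rim=n[abs(n[:,2]-80)<1.6]; rim=rim[np.hypot(*(rim[:,:2]-[473,225]).T)>9]
    f=least_squares(lambda c:np.hypot(*(rim[:,:2]-c).T)-12.25,[473,225],loss="soft_l1").x
    t=p[2]-104
    sh=P[(np.hypot(P[:,0]-p[0],P[:,1]-p[1])<9)&(P[:,2]>t+9)&(P[:,2]<t+66)]
    g=least_squares(lambda c:np.hypot(sh[:,0]-c[0]-c[2]*(sh[:,2]-t),sh[:,1]-c[1]-c[3]*(sh[:,2]-t))-5.4,[p[0],p[1],0,0],loss="soft_l1").x
    print(nm,"rim",f.round(2),len(rim),"tip",g.round(3),len(sh),"rim-tip",(f-g[:2]).round(2))
if __name__=="__main__":
    s=arm.read_state()["position"]
    if len(sys.argv)>1: W,S=pickle.load(open("d3.pkl","rb")),pickle.load(open("s3.pkl","rb"))
    else: W,S=shot("wrist"),shot("side")
    print(s); rel(W,s,"wrist");rel(S,s,"side")
E
python3 rel.py old
```

```text
[473.67927306 225.77547657 218.82292878]
wrist rim [472.85 225.26] 258 tip [ 4.74230e+02  2.27679e+02 -1.00000e-03 -1.50000e-02] 207 rim-tip [-1.38 -2.42]
side rim [471.63 224.81] 33 tip [ 4.73219e+02  2.28289e+02 -0.00000e+00 -2.90000e-02] 107 rim-tip [-1.59 -3.48]
```

Emit:
servo_tool --pt "-0.0047 -0.002 -0.04 -0.01 0 0 0" --pt "0 0 -0.04 0 0 0 0" --pt "0 0 0 0 0 0 0" --pt "0 0 0 0 0 0 0" --pt "0 0 0 0 0 0 0" --pt "0 0 0 0 0 0 0"

```text
clock: 9.2
position: [471.6, 224.6, 193.1]
ee_rot: [0.997, 0.077, -0.0, 0.01]
contact_force: [-0.2, 0.1, -1.1]
gripper_width: 22.7
grasp_force: 59.5
```

```bash
python3 rel.py; python3 rel.py;python3 -c "
from h import *
print(R.from_quat(arm.read_state()['ee_rot']).as_matrix().round(4).tolist())"
```

```text
[471.56564444 224.61861038 193.12803165]
wrist rim [472.92 225.08] 313 tip [4.71189e+02 2.23847e+02 1.00000e-03 5.00000e-03] 201 rim-tip [1.73 1.23]
side rim [471.65 224.14] 29 tip [4.70617e+02 2.24154e+02 1.00000e-03 2.00000e-03] 103 rim-tip [ 1.04 -0.01]
[471.48651098 224.57636543 193.0251712 ]
wrist rim [472.89 225.05] 314 tip [4.71069e+02 2.23780e+02 3.00000e-03 8.00000e-03] 206 rim-tip [1.82 1.27]
side rim [471.98 224.68] 29 tip [ 4.70977e+02  2.24142e+02 -6.00000e-03  7.00000e-03] 103 rim-tip [1.   0.53]
[[0.9883, 0.1526, 0.0002], [0.1525, -0.9881, -0.0198], [-0.0028, 0.0196, -0.9998]]
```

Emit:
servo_tool --pt "0.005 0.0033 0 0.003 0 0 0" --pt "0 0 0 0 0 0 0" --pt "0 0 0 0 0 0 0" --pt "0 0 0 0 0 0 0"

```text
clock: 9.9
position: [472.9, 225.5, 192.8]
ee_rot: [0.997, 0.077, -0.001, 0.007]
contact_force: [0.7, -0.2, -1.2]
gripper_width: 23.1
grasp_force: 59.5
```

```bash
python3 rel.py; python3 rel.py; python3 -c "
from h import *
print(arm.read_state()['contact_force'],arm.read_state()['wrist_torque'])"
```

```text
[472.88212854 225.49614557 192.79057428]
wrist rim [472.91 225.25] 309 tip [4.72496e+02 2.25241e+02 2.00000e-03 2.00000e-03] 207 rim-tip [0.41 0.01]
side rim [471.69 224.16] 35 tip [ 4.72295e+02  2.26078e+02 -4.00000e-03 -4.00000e-03] 100 rim-tip [-0.6  -1.92]
[472.85893824 225.52691902 192.80205317]
wrist rim [472.86 225.14] 318 tip [ 4.72397e+02  2.25382e+02  4.00000e-03 -1.00000e-03] 208 rim-tip [ 0.46 -0.24]
side rim [472.57 224.33] 27 tip [ 4.72286e+02  2.25995e+02 -4.00000e-03 -6.00000e-03] 102 rim-tip [ 0.29 -1.67]
[-0.43732771 -0.60646358 -2.21856725] [ 0.05270714  0.00915552 -0.01803672]
```

Emit:
servo_tool --pt "0 -0.001 -0.02 0 0 0 0" --pt "0 0 -0.01 0 0 0 0" --pt "0 0 -0.01 0 0 0 0" --pt "0 0 -0.01 0 0 0 0" --pt "0 0 0 0 0 0 0"

```text
clock: 10.72
position: [472.8, 225.1, 177.5]
ee_rot: [0.997, 0.077, -0.001, 0.007]
contact_force: [-0.5, -0.5, -2.6]
gripper_width: 23.3
grasp_force: 59.5
```

Emit:
servo_tool --pt "0 0 -0.01 0 0 0 0" --pt "0 0 -0.01 0 0 0 0" --pt "0 0 0 0 0 0 0"

```text
clock: 11.1
position: [472.8, 225.1, 171.5]
ee_rot: [0.997, 0.077, -0.001, 0.007]
contact_force: [0.4, -0.5, -1.5]
gripper_width: 22.5
grasp_force: 59.5
```

Emit:
servo_tool --pt "0 0 -0.006 0 0 0 0" --pt "0 0 -0.004 0 0 0 0" --pt "0 0 0 0 0 0 0"

```text
clock: 11.48
position: [472.8, 225.2, 168.7]
ee_rot: [0.997, 0.077, -0.001, 0.007]
contact_force: [-1.0, 0.3, -2.2]
gripper_width: 23.3
grasp_force: 59.5
```

Emit:
servo_tool --pt "0 0 -0.005 0 0 0 0" --pt "0 0 -0.003 0 0 0 0" --pt "0 0 0 0 0 0 0"

```text
clock: 11.85
position: [472.9, 225.2, 166.3]
ee_rot: [0.997, 0.077, -0.001, 0.007]
contact_force: [0.2, 0.1, -2.1]
gripper_width: 23.1
grasp_force: 59.5
```

Emit:
servo_tool --pt "0 0 -0.004 0 0 0 0" --pt "0 0 0 0 0 0 0" --pt "0 0 0 0 0 0 0"

```text
clock: 12.22
position: [472.9, 225.2, 165.2]
ee_rot: [0.997, 0.077, -0.0, 0.007]
contact_force: [0.2, 0.4, -1.2]
gripper_width: 23.3
grasp_force: 59.5
```

Emit:
servo_tool --pt "0 0 -0.003 0 0 0 0" --pt "0 0 0 0 0 0 0" --pt "0 0 0 0 0 0 0"

```text
clock: 12.6
position: [472.9, 225.2, 164.3]
ee_rot: [0.997, 0.077, -0.001, 0.007]
contact_force: [0.8, 0.5, -1.3]
gripper_width: 22.9
grasp_force: 59.5
```

Emit:
servo_tool --pt "0 0 -0.003 0 0 0 0" --pt "0 0 0 0 0 0 0" --pt "0 0 0 0 0 0 0"

```text
clock: 12.98
position: [473.0, 225.3, 163.5]
ee_rot: [0.997, 0.077, -0.0, 0.007]
contact_force: [0.4, 0.5, 0.4]
gripper_width: 23.0
grasp_force: 59.7
```

Emit:
servo_tool --pt "0 0 -0.003 0 0 0 0" --pt "0 0 0 0 0 0 0" --pt "0 0 0 0 0 0 0"

```text
clock: 13.35
position: [473.2, 225.3, 163.2]
ee_rot: [0.997, 0.077, 0.0, 0.007]
contact_force: [-0.6, -0.6, 4.5]
gripper_width: 23.0
grasp_force: 60.3
```

Emit:
servo_tool --pt "0 0 -0.003 0 0 0 0" --pt "0 0 0 0 0 0 0" --pt "0 0 0 0 0 0 0"

```text
clock: 13.72
position: [473.3, 225.4, 162.1]
ee_rot: [0.997, 0.077, 0.0, 0.007]
contact_force: [-0.7, -0.3, 4.7]
gripper_width: 23.1
grasp_force: 60.4
```

Emit:
servo_tool --pt "0 0 -0.003 0 0 0 0" --pt "0 0 -0.002 0 0 0 0" --pt "0 0 0 0 0 0 0" --pt "0 0 0 0 0 0 0"

```text
clock: 14.22
position: [473.4, 225.4, 161.0]
ee_rot: [0.997, 0.077, 0.0, 0.007]
contact_force: [-1.7, -1.1, 6.5]
gripper_width: 23.1
grasp_force: 60.6
```

Emit:
servo_tool --pt "0 0 -0.003 0 0 0 0" --pt "0 0 0 0 0 0 0" --pt "0 0 0 0 0 0 0"

```text
clock: 14.6
position: [473.5, 225.4, 160.4]
ee_rot: [0.997, 0.077, 0.0, 0.007]
contact_force: [-1.8, -0.1, 7.1]
gripper_width: 22.8
grasp_force: 60.7
```

Emit:
servo_tool --pt "0 0 -0.004 0 0 0 0" --pt "0 0 0 0 0 0 0" --pt "0 0 0 0 0 0 0"

```text
clock: 14.98
position: [473.7, 225.5, 159.5]
ee_rot: [0.997, 0.077, 0.001, 0.007]
contact_force: [-0.5, -1.0, 9.1]
gripper_width: 23.0
grasp_force: 60.8
```

Emit:
servo_tool --pt "0 0 -0.003 0 0 0 0" --pt "0 0 0 0 0 0 0" --pt "0 0 0 0 0 0 0"

```text
clock: 15.35
position: [473.8, 225.6, 159.1]
ee_rot: [0.997, 0.077, 0.001, 0.007]
contact_force: [-1.1, -0.9, 11.2]
gripper_width: 22.8
grasp_force: 61.2
```

```bash
python3 -c "
from h import *
d=vision.get_image('side');d=vision.get_image('side');s=arm.read_state();print(s['position'],s['contact_force'],s['wrist_torque'],R.from_quat(s['ee_rot']).as_matrix().round(4).tolist())"; python3 rel.py
```

```text
[473.8470671  225.54877788 159.11241761] [-1.0250885  -1.02783365 11.61316434] [-0.38683387  0.78338921 -0.0100897 ] [[0.9882, 0.1534, 0.0028], [0.1534, -0.9881, -0.0132], [0.0007, 0.0135, -0.9999]]
[473.8470671  225.54877788 159.11241761]
wrist rim [472.53 225.11] 324 tip [ 4.74532e+02  2.26072e+02 -3.80000e-02 -2.20000e-02] 325 rim-tip [-2.   -0.96]
side rim [472.34 224.44] 25 tip [ 4.74211e+02  2.24753e+02 -3.60000e-02  1.90000e-02] 79 rim-tip [-1.87 -0.32]
```

Emit:
servo_tool --pt "-0.001 0 0 0 0 -0.05 0" --pt "-0.001 0 0 0 0 -0.05 0" --pt "-0.001 0 0 0 0 -0.05 0" --pt "0 0 0 0 0 0 0"

```text
clock: 16.05
position: [473.2, 225.4, 159.1]
ee_rot: [0.997, -0.073, 0.0, 0.006]
contact_force: [-1.5, -0.5, 10.2]
gripper_width: 23.1
grasp_force: 60.9
```

```bash
cat > st.py <<'E'
from h import *
s=arm.read_state();m=R.from_quat(s['ee_rot']).as_matrix();print(s['position'],s['contact_force'],s['wrist_torque'],np.degrees(np.arctan2(m[1,0],m[0,0])),m[:,2].round(4))
E
python3 st.py
```

```text
[473.20383777 225.40961097 159.10598332] [-1.52687978 -0.51822717 10.21995547] [-0.49872285  0.41941048  0.05076582] -8.38351363083116 [-9.000e-04 -1.290e-02 -9.999e-01]
```

Emit:
servo_tool --pt "0 0 0 0 0 -0.06 0" --pt "0 0 0 0 0 -0.06 0" --pt "0 0 0 0 0 -0.06 0" --pt "0 0 0 0 0 0 0"

```text
clock: 16.55
position: [473.0, 225.3, 159.1]
ee_rot: [0.968, -0.251, -0.001, 0.006]
contact_force: [-1.7, -1.4, 11.4]
gripper_width: 22.8
grasp_force: 61.0
```

```bash
python3 st.py
```

```text
[472.99867881 225.28459197 159.10530704] [-1.70030609 -1.39896457 11.3949933 ] [-0.55289338  0.61913004  0.0704532 ] -29.017767406101733 [-0.0058 -0.0108 -0.9999]
```

Emit:
servo_tool --pt "0 0 0 0 0 -0.06 0" --pt "0 0 0 0 0 -0.06 0" --pt "0 0 0 0 0 -0.06 0" --pt "0 0 0 0 0 -0.06 0" --pt "0 0 0 0 0 0 0"

```text
clock: 17.18
position: [472.7, 225.3, 159.1]
ee_rot: [0.881, -0.474, -0.003, 0.005]
contact_force: [-1.9, -1.2, 11.3]
gripper_width: 23.3
grasp_force: 61.0
```

```bash
python3 st.py
```

```text
[472.70109593 225.25010491 159.09862681] [-1.89112108 -1.15675492 11.34638889] [-0.40933339  0.94591029  0.04541726] -56.52753908938499 [-0.0106 -0.0056 -0.9999]
```

Emit:
servo_tool --pt "0 0 0 0 0 -0.0665 0" --pt "0 0 0 0 0 -0.0665 0" --pt "0 0 0 0 0 -0.0665 0" --pt "0 0 0 0 0 -0.0665 0" --pt "0 0 0 0 0 0 0" --pt "0 0 0 0 0 0 0"

```text
clock: 17.92
position: [472.5, 225.5, 159.1]
ee_rot: [0.726, -0.688, -0.005, 0.003]
contact_force: [-3.1, -1.1, 12.4]
gripper_width: 23.0
grasp_force: 61.1
```

```bash
python3 st.py
```

```text
[472.46865924 225.48672538 159.0916213 ] [-3.08347055 -1.14175383 12.40304231] [-0.18000503  1.26029599  0.06086174] -86.97469620950852 [-0.0121  0.0021 -0.9999]
```

Emit:
servo_tool --pt "0 0 0.005 0 0 0.02 0" --pt "0 0 0.008 0 0 0.02 0" --pt "0 0 0.01 0 0 0 0" --pt "0 0 0.015 0 0 0 0" --pt "0 0 0.02 0 0 0 0" --pt "0 0 0 0 0 0 0"

```text
clock: 18.68
position: [471.9, 225.2, 174.6]
ee_rot: [0.752, -0.659, -0.005, 0.005]
contact_force: [-0.4, 0.1, -2.2]
gripper_width: 22.9
grasp_force: 59.6
```

```bash
python3 st.py
```

```text
[471.94451232 225.23011842 174.62468211] [-0.38940789  0.10056008 -2.19288143] [ 0.01495454 -0.01253436  0.0087684 ] -82.4490094161233 [-1.410e-02  4.000e-04 -9.999e-01]
```

Emit:
servo_tool --pt "0 0 0.17 0 0 0 0" --pt "0 0 0.13 0 0 0 0" --pt "-0.018 0.14 0 0 0 0 0" --pt "-0.018 0.13 0 0 0 0 0" --pt "0 0 0 0 0 0 0" --pt "0 0 0 0 0 0 0"

```text
clock: 19.42
position: [460.8, 305.8, 263.9]
ee_rot: [0.752, -0.659, -0.005, 0.005]
contact_force: [0.1, 0.4, -2.5]
gripper_width: 22.8
grasp_force: 59.9
```

Run:
```python
from h import *
import pickle
d=shot("wrist"); pickle.dump(d,open("d4.pkl","wb"))
c=np.linalg.inv(d["c2w"])@np.array([473,225,80,1]); p=d["K"]@c[:3]; u,v=(p[:2]/p[2]).astype(int); print(u,v)
Q=np.array([bydepth(d,a,b) for b in range(max(v-15,0),v+20) for a in range(u-18,u+18)])
r=np.hypot(Q[:,0]-473,Q[:,1]-225.2)
q=Q[(Q[:,2]<62.3)&(Q[:,2]>56)&(r<6)]; w,E=np.linalg.eigh(np.cov(q[:,:2].T))
print(len(q),q.mean(0),np.degrees(np.arctan2(E[1,1],E[0,1]))%180,np.sqrt(w*12))
h=Q[(Q[:,2]>62.5)&(Q[:,2]<67.5)&(r<5)];print("head",len(h),np.median(h[:,2]))
save(d,"pics/w4.png",(u-40,max(v-40,0),u+40,v+40),5)
```

```text
255 76
47 [472.68972597 225.05488269  59.74976985] 109.24634455324066 [ 4.3081091  11.29899156]
head 38 65.03747357045688
```

Screw checked: the slot is at 109.2° in the world, so it has turned about 1.63 rad. The head is back up at 65.0 mm. Now back to the stand.

Emit:
servo_tool --pt "0 -0.1 0.1 0 0 0 0" --pt "0 -0.19 0 0 0 -0.065 0" --pt "0 -0.19 0 0 0 -0.065 0" --pt "0 -0.19 0 0 0 -0.065 0" --pt "0 -0.19 0 0 0 -0.065 0" --pt "0 -0.19 0 0 0 0 0" --pt "0 -0.19 0 0 0 0 0" --pt "0 -0.19 0 0 0 0 0" --pt "0 -0.19 0 0 0 0 0" --pt "-0.003 -0.13 0 0 0 0 0" --pt "0 0 -0.17 0 0 0 0" --pt "0 0 -0.08 0 0 0 0" --pt "0 0 0 0 0 0 0" --pt "0 0 0 0 0 0 0" --pt "0 0 0 0 0 0 0"

```text
clock: 21.35
position: [461.1, -219.0, 221.2]
ee_rot: [-0.558, 0.83, 0.005, -0.002]
contact_force: [0.7, -0.7, -2.3]
gripper_width: 23.3
grasp_force: 59.9
```

```bash
cat > rel2.py <<'E'
from h import *
from scipy.optimize import least_squares
s=arm.read_state();p=s["position"];t=p[2]-104
m=R.from_quat(s['ee_rot']).as_matrix();print(p,m[:,2].round(3),np.degrees(np.arctan2(m[1,0],m[0,0])))
for nm in("wrist","side","top"):
    d=shot(nm);V,U=np.mgrid[0:384,0:512];z=d["z_map"];X=np.stack([U,V,np.ones_like(U)],-1)@np.linalg.inv(d["K"]).T*z[...,None]
    P=(X@d["c2w"][:3,:3].T+d["c2w"][:3,3])[z>0]
    q=P[(abs(P[:,2]-85)<3)&(np.hypot(P[:,0]-481,P[:,1]+163.6)<110)]
    print(nm,"slab",len(q),cv2.minAreaRect(q[:,:2].astype(np.float32)) if len(q)>50 else "")
    sh=P[(np.hypot(P[:,0]-p[0],P[:,1]-p[1])<11)&(P[:,2]>max(t+9,90))&(P[:,2]<t+66)]
    if len(sh)<30: continue
    g=least_squares(lambda c:np.hypot(sh[:,0]-c[0]-c[2]*(sh[:,2]-t),sh[:,1]-c[1]-c[3]*(sh[:,2]-t))-5.4,[p[0],p[1],0,0],loss="soft_l1").x
    print(nm,"tip",g.round(3),len(sh),"hole-tip",(np.array([458.3,-219.2])-g[:2]).round(2))
E
python3 rel2.py
```

```text
[ 461.12518151 -219.01666171  221.21685555] [-0.009  0.006 -1.   ] -112.21874490693253
wrist slab 3956 ((466.3515319824219, -198.88140869140625), (105.02791595458984, 56.03112030029297), 67.77482604980469)
wrist tip [ 4.62507e+02 -2.19583e+02 -4.00000e-03 -2.00000e-03] 203 hole-tip [-4.21  0.38]
side slab 1679 ((480.417236328125, -163.34219360351562), (181.7519989013672, 57.457740783691406), 67.9748764038086)
side tip [ 4.62505e+02 -2.18418e+02 -6.00000e-03 -1.00000e-02] 183 hole-tip [-4.21 -0.78]
top slab 0
```

Emit:
servo_tool --pt "-0.0145 -0.0005 -0.02 0 0 0 0" --pt "0 0 0 0 0 0 0" --pt "0 0 -0.08 0 0 0 0" --pt "0 0 -0.08 0 0 0 0" --pt "0 0 0 0 0 0 0"

```text
clock: 22.12
position: [455.1, -218.8, 164.1]
ee_rot: [-0.558, 0.83, 0.007, -0.004]
contact_force: [1.1, 0.2, -1.5]
gripper_width: 23.1
grasp_force: 60.0
```

Emit:
servo_tool --pt "0 0 -0.08 0 0 0 0" --pt "0 0 -0.05 0 0 0 0" --pt "0 0 -0.015 0 0 0 0" --pt "0 0 0 0 0 0 0"

```text
clock: 22.62
position: [456.2, -219.1, 122.4]
ee_rot: [-0.558, 0.83, 0.006, -0.003]
contact_force: [0.3, -0.2, -0.8]
gripper_width: 22.9
grasp_force: 59.8
```

Tip in the hole with no contact force. Lower until the collar meets the slab.

Emit:
servo_tool --pt "0 0 -0.006 0 0 0 0" --pt "0 0 -0.003 0 0 0 0" --pt "0 0 0 0 0 0 0"

```text
clock: 23.0
position: [456.0, -219.0, 119.5]
ee_rot: [-0.558, 0.83, 0.006, -0.003]
contact_force: [0.0, -0.4, -1.3]
gripper_width: 22.8
grasp_force: 59.8
```

Emit:
servo_tool --pt "0 0 -0.003 0 0 0 0" --pt "0 0 0 0 0 0 0" --pt "0 0 0 0 0 0 0"

```text
clock: 23.38
position: [456.2, -219.0, 118.8]
ee_rot: [-0.558, 0.83, 0.006, -0.003]
contact_force: [-0.9, 1.1, 1.7]
gripper_width: 23.5
grasp_force: 60.1
```

Emit:
servo_tool --pt "0 0 0 0 0 0 0.5" --pt "0 0 0 0 0 0 1" --pt "0 0 0 0 0 0 1" --pt "0 0 0 0 0 0 1" --pt "0 0 0 0 0 0 1" --pt "0 0 0.1 0 0 0 1" --pt "0 0 0.17 0 0 0 1" --pt "0 0 0.17 0 0 0 1" --pt "0 0 0.1 0 0 0 1" --pt "0 0.15 0.05 0 0 0 1" --pt "0 0.18 0 0 0 0 1" --pt "0 0.15 0 0 0 0 1" --pt "0 0 0 0 0 0 1" --pt "0 0 0 0 0 0 1"

```text
clock: 25.12
position: [455.9, -75.0, 295.5]
ee_rot: [-0.558, 0.83, 0.006, -0.003]
contact_force: [-0.1, 1.1, 0.3]
gripper_width: 85.3
grasp_force: 0.0
```

Run:
```python
from h import *
d=shot("top"); print(arm.read_state()["position"])
for n,d,(u0,v0,u1,v1) in(("top",d,(325,195,365,245)),("side",shot("side"),(300,200,345,265))):
    P=np.array([bydepth(d,u,v) for v in range(v0,v1) for u in range(u0,u1) if d["z_map"][v,u]>0]);P=P[np.hypot(P[:,0]-458,P[:,1]+219)<20]
    Q=P[P[:,2]>171]; print(n,len(Q),Q.mean(0) if len(Q) else P[:,2].max())
save(shot("side"),"pics/end.png",(180,130,420,320),3)
```

```text
[455.90762582 -75.38465716 295.36579107]Traceback (most recent call last):
  File "<stdin>", line 5, in <module>
    return umr_maximum(a, axis, None, out, keepdims, initial, where)
ValueError: zero-size array to reduction operation maximum which has no identity
```

Run:
```python
from h import *
d=shot("side");V,U=np.mgrid[195:300,290:355]
P=np.array([bydepth(d,u,v) for v,u in zip(V.ravel(),U.ravel())]);P=P[np.hypot(P[:,0]-458,P[:,1]+219)<22]
for lo,hi in((90,110),(130,150),(150,170),(171,182)):
    Q=P[(P[:,2]>lo)&(P[:,2]<hi)];print(lo,len(Q),Q.mean(0).round(1))
print(P[:,2].max()); save(d,"pics/end.png",(180,130,420,320),3)
```

```text
90 151 [ 449.9 -224.3  100.1]
130 167 [ 450.1 -224.2  140.2]
150 179 [ 449.6 -224.2  160.3]
171 154 [ 455.6 -220.3  174.7]
176.70417835989917
```

View pics/end.png

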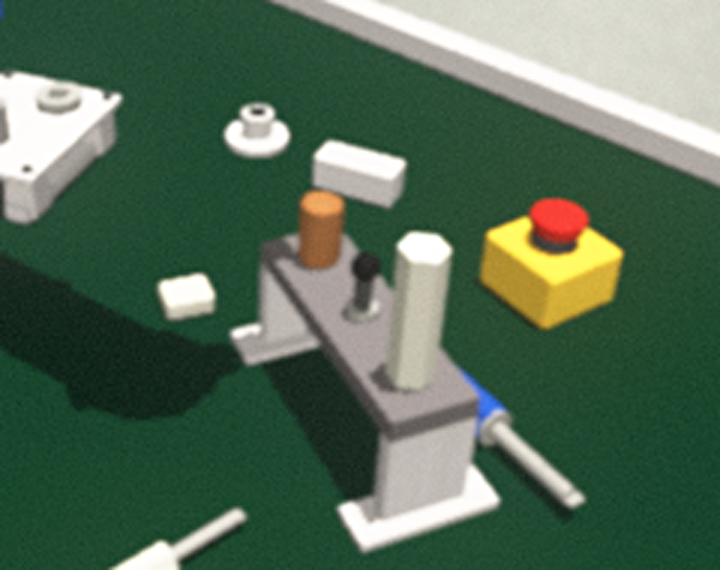

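The driver stands upright in its hole at (415,310), top at 175 mm as before. The tools beside it and the other things are undisturbed, and the gripper is clear.

```bash
python3 -c "
from bench import arm
print(arm.job_done())"
```

```text
the job is handed in; nothing more can be done
None
```

The job is handed in at about 25 s of the 72 s allowed. The screw measured about 1.63 rad with its head back up, and the screwdriver stands upright in its hole, released. Push readings stayed around 14 N, and the judge's verdict was not shown.

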